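# Tuck the tin in and shut the roll-top pastry case

## Robot

A 6-joint arm with a two-finger parallel gripper is mounted at the origin on the work surface. World frame = base frame: x ahead of the robot, y to its left, z up, the work surface at z = 0. Lengths are in mm, angles in rad, forces in N, time in s.
With the tool pointing down it reaches from about 300 to 775 mm from the base axis. Payload 14.6 kg.
Tool frame: the origin (TCP) lies between the finger pads; the fingertips stand 19 mm ahead of it and the grasp point (between the pads) is the TCP (manip.tcp_to_tips is the distance from the TCP to the fingertips, in mm); x points along the fingers, z is the direction in which the jaws open and shut, and the axes are right-handed (so a half turn about x gives the same grasp; the last joint's range is limited). The gripper opens to 94 mm and grips with 3 to 60 N. Pads are 16 mm wide; open, the fingers measure 119 mm over their backs; the gripper's body (75 mm by 177 mm) begins 78 mm behind the grasp point.
Start: joints at [1.206, 0.3, 1.521, -0, 1.321, -0.067], TCP at [161.377, 525.782, 224.446] pointing down, gripper open.
Joint ranges: [-3.03, 3.03], [-0.79, 2.21], [0.23, 2.52], [-1.04, 4.18], [0, 3.07], [-2.55, 2.55]. Speed limits (rad/s): [2.22, 2.22, 2.57, 3.14, 3.14, 3.14].

## Interface

Orientations are given as [roll, pitch, yaw] about the fixed x, y, z axes, in that order (R = Rz(yaw) Ry(pitch) Rx(roll)).
In Python, from cell import manip gives the robot as it stands.
- The arm moves only by the tool jog_arm, never from a script. Its argument "moves" is a list that holds one entry, the list of rows, each a list of 6 numbers: the shift along the world's x, y, z in mm, then the turn, a rotation vector about the world's x, y, z in degrees. In form: [[[dx, dy, dz, wx, wy, wz], ...]]. A call has 1 to 5 rows; each row shifts and turns the pose as measured when the row begins; what a row does not reach is not made up. A row lasts 1/10 s, in which the tool goes at most 50 mm and 8.59 degrees, less where a joint would pass 70% of its speed; a pose out of reach is approached as far as the arm can. A call is refused whole if a number of a shift passes 50 or a number of a turn 8.59, either way. A call with a gripper value outside its range is refused whole. "gripper" is the opening, from -1 (shut) to 1 (fully open), set as the call begins (left out, the last holds). The fingers move at their own pace and stop on an object; "squeeze" is the grip in N (left out, the last holds). Time passes only in rows, so rows that do not move let the fingers close. It gives the time, the measured TCP pose, the force and the opening at its end, in the units of the state.
- manip.read_state(): the state, without advancing time (a new reading comes with each control period).
- manip.camera(name): name is "scene" or "top"; returns (picture, depth): 480x640x3 uint8, blue, green, red; 480x640 float32, mm along the optical axis (not along the pixel's ray), 0 where there is no reading.
- manip.camera_params(name): a dict with "fx", "fy", "cx", "cy" (pixels), "dist" ([k1, k2, p1, p2, k3] as OpenCV has them; the pictures are not rectified), "rvec" (rotation vector, rad) and "tvec" (3), from world to camera coordinates, as OpenCV has them. Camera axes: x right, y down, z forward; pixel columns grow to the right and rows downward; lengths in mm; the calibration is good to about 2 mm. A picture is of the moment at which its call begins. camera_params takes no time and is no camera call.
- manip.sign_off(): hands the job in, once; it reports no verdict.
The state is a dict: "clock": time; "joints": joint angles; "qd": joint speeds; "effort": joint torques, N m; "eef_pos": TCP position; "eef_rot": TCP orientation; "wrist_force": force on the tool from outside, world axes, zero at the start; "moment": the same for the moment, N m; "finger_gap": finger opening in mm.
Only numpy, scipy, OpenCV 4.12 (cv2) and the standard library are available. Lean on these libraries where they do the work, as an engineer would, in place of code of your own. Each camera call takes 0.05 s, during which the arm holds its last target. There are 200 camera calls.

## Task

A biscuit tin is sticking out of the front of the roll-top pastry case, so its cover cannot be shut. Roll the cover all the way up, slide the tin gently back along the floor of the case until it rests squarely against the stop rail, then roll the cover fully shut without letting it slam. Leave the jug, the bottle and the stack of cups where they stand.

Things in the scene. Friction and masses are not known exactly. Their poses are not given: they have to be found in the camera images.
- case: Fixed roll-top case on the counter, 285 mm deep (x), 320 wide (y). Origin: middle of its underside; x points from the open front to the back, z up; the front looks roughly to the robot's left. Floor: a flat plinth 40 mm high, x -142 to +142. Two half-round cheeks, 8 mm thick, centred at y -150 and +150, radius 119 about the cover's axis. The back half is closed by a fixed shell. It does not move.
- rail (a point): Middle of the front face, at floor level, of the fixed aluminium stop rail that runs across the case's floor along case y, 290 mm long, 18 mm high; at case x +30 mm, z 40 mm.
- cover (a joint): Roll-up angle (rad) of the slatted wooden cover about an axis along case y at case x 0, z 40 mm: 0 = fully shut, 1.4 = fully up (end stops). A stiff 100 degree arc, 312 mm wide, inner radius 124, outer 132; from its leading edge it runs up and back. It stays where left; moving it by the lip takes about 2 to 6 N.
- lip (a point): Middle of the dark wooden lip on the cover's leading edge: a flat ledge 270 mm long (case y), 10 mm thick, standing out radially from radius 132 to 166 mm. This point: radius 148 mm, (joint value + 0.052) rad above case -x. A finger under it anywhere pushes it up and over; from behind or above it is pulled and pressed shut.
- tin: Loose flat lidded metal tin on the plinth, 110 mm (x) by 120 (y) by 40 high, 0.3 to 0.65 kg, skewed up to 9 degrees, up to 45 mm off the case's middle; origin: middle of its underside, which starts 88 to 108 mm ahead of the cover's axis. Touching the stop rail squarely, its origin lies at case x -25 mm.
- jug: Bystander: steel jug with a handle, 76 mm across, 95 high, standing on the counter behind the case; origin: middle of its underside.
- syrup: Bystander: amber glass bottle, 60 mm across, 170 high, standing on the counter behind the case; origin: middle of its underside.
- cups: Bystander: nested stack of paper cups, 86 mm across, 136 high, standing on the counter behind the case; origin: middle of its underside.
Mind the look-alikes: they are no part of the job. What is meant by the tin is not blue, purple or yellow, and is the larger of those in its own colour.

How it is judged:
By the outcome, as a careful person would: the job done as asked, in the order asked, and still so for the second after the job is handed in, with the robot touching nothing.
It also fails if it takes over 61 s, if anything falls off the work surface, if the arm or the gripper's body presses on something with over 40 N, if the wrist force passes 120 N, or if a joint passes its speed limit or range.

## Working session

There is one attempt and no reset: what is moved stays moved. The work goes in short steps, Python scripts to look and compute and a tool call to move; the robot and the scene stay as the last step left them, time stands still between calls to the robot, and variables do not carry over. Pictures are saved under pics/ and viewed, about 8 in all and at most 12, crops included, and the job is handed in when it is done.

Besides the shell and the picture viewer there is one more tool, called in YAML: its name, and indented under it one key for each argument. jog_arm: Moves the arm, as the interface text tells. Its arguments: {"type":"object","properties":{"moves":{"type":"array","items":{"type":"array","items":{"type":"array","items":{"type":"number"}}}},"gripper":{"type":"number"},"squeeze":{"type":"number"}},"required":["moves"]}

```bash
ls; mkdir -p pics
python3 - <<'E'
from cell import manip
import cv2,numpy as np,json
for n in("scene","top"):
    p,d=manip.camera(n); cv2.imwrite(f"pics/{n}0.png",p); np.savez(f"{n}0.npz",p=p,d=d)
    print(n,{k:np.round(v,4).tolist() for k,v in manip.camera_params(n).items()})
print(manip.read_state())
E
```

```text
pics
scene {'fx': 455.0041, 'fy': 455.0041, 'cx': 310.002, 'cy': 242.2987, 'dist': [0.0229, 0.0, 0.0, 0.0, 0.0], 'rvec': [1.728, 2.0035, -0.6535], 'tvec': [-20.5647, -431.2515, 1324.6661]}
top {'fx': 527.7541, 'fy': 527.7541, 'cx': 312.7876, 'cy': 243.3157, 'dist': [-0.0765, 0.0, 0.0, 0.0, 0.0], 'rvec': [2.1072, -2.1528, 0.1236], 'tvec': [155.8868, 549.0601, 1281.2549]}
{'clock': 0.1, 'joints': array([ 1.20644474e+00,  3.00419840e-01,  1.52151525e+00,  1.42373441e-05,
        1.32072027e+00, -6.65898791e-02]), 'qd': array([-0.00016556, -0.00115865, -0.00181107,  0.00126486,  0.00142634,
        0.00070993]), 'effort': array([ 4.33881840e-03, -5.32650054e+01, -3.53280008e+01,  7.10225408e-02,
        2.35884462e-02, -1.00901232e-04]), 'eef_pos': array([161.27530601, 525.59356625, 223.94228866]), 'eef_rot': array([ 3.06202658,  1.56973353, -1.94812764]), 'wrist_force': array([ 0.80845213, -0.28483968,  0.1372921 ]), 'moment': array([ 0.07193695,  0.02210476, -0.01549633]), 'finger_gap': 93.95937270164308}
```

View pics/scene0.png

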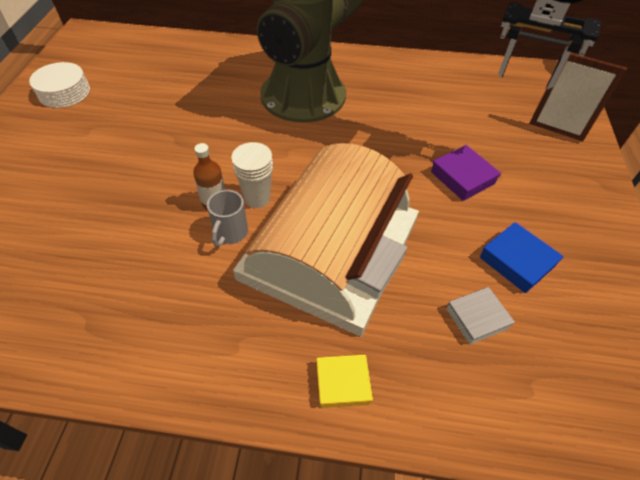

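View pics/top0.png

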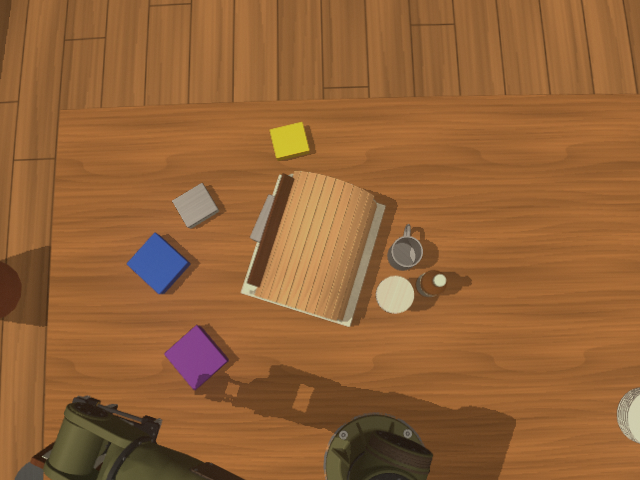

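```bash
cat > h.py <<'E'
from cell import manip
import cv2,numpy as np
def cam(n):
    q=manip.camera_params(n);K=np.array([[q['fx'],0,q['cx']],[0,q['fy'],q['cy']],[0,0,1]]);R=cv2.Rodrigues(np.array(q['rvec'],float))[0]
    return K,np.array(q['dist'],float),R,np.array(q['tvec'],float).ravel()
def cloud(n,d):
    K,D,R,t=cam(n);v,u=np.mgrid[:480,:640]
    w=cv2.undistortPoints(np.stack([u,v],-1).reshape(-1,1,2).astype(np.float64),K,D).reshape(480,640,2)
    P=np.dstack([w,np.ones((480,640))])*d[...,None]
    W=(P-t)@R; W[d==0]=np.nan; return W
def plane(n,uv,z):
    K,D,R,t=cam(n);w=cv2.undistortPoints(np.array(uv,float).reshape(-1,1,2),K,D).reshape(-1,2)
    r=np.c_[w,np.ones(len(w))]@R;c=-R.T@t
    return c+r*((z-c[2])/r[:,2])[:,None]
def proj(n,P):
    K,D,R,t=cam(n);return cv2.projectPoints(np.array(P,float).reshape(-1,1,3),cv2.Rodrigues(R)[0],t,K,D)[0].reshape(-1,2)
E
python3 - <<'E'
from h import *
np.set_printoptions(precision=1,suppress=True)
print("base px",proj("top",[0,0,0]))
print("corners z40",plane("top",[[242,292],[350,325],[384,205],[281,175]],40))
for n in("top","scene"):
    f=np.load(n+"0.npz");p,d=f['p'],f['d'];W=cloud(n,d);hsv=cv2.cvtColor(p,cv2.COLOR_BGR2HSV)
    x0,y0=(230,160) if n=="top" else (230,130)
    sub=np.zeros((480,640),bool);sub[y0:340,x0:(400 if n=="top" else 430)]=1
    m=sub&(abs(W[...,2]-40)<8)
    print(n,"z40",m.sum(),np.median(W[m],0), 'colours',np.median(hsv[m],0))
    if n=="top":
        r=cv2.minAreaRect(W[m][:,:2].astype(np.float32));print(r)
    g=sub&(hsv[...,1]<60)&(abs(W[...,2]-80)<6)
    print("grey z80",g.sum(),W[g].mean(0) if g.any() else'', cv2.minAreaRect(W[g][:,:2].astype(np.float32)))
    l=sub&(hsv[...,2]<90)&(hsv[...,1]>90)&(W[...,2]>50)
    print("dark",l.sum(),np.nanmedian(W[l],0),cv2.minAreaRect(W[l][:,:2].astype(np.float32)),np.nanpercentile(W[l][:,2],[5,50,95]))
    c=cv2.resize(p[y0-10:y0+190,x0-10:x0+200],None,fx=3,fy=3,interpolation=cv2.INTER_CUBIC)
    cv2.imwrite(f"pics/c_{n}.png",c[:600])
t=cv2.imread("pics/c_top.png");s=cv2.imread("pics/c_scene.png")
cv2.imwrite("pics/c.png",cv2.resize(np.hstack([t,s]),(800,380)))
E
```

```text
base px [[376. 466.]]
corners z40 [[434.1 323.3  40. ]
 [347.6  56.5  40. ]
 [646.6 -38.3  40. ]
 [732.4 222.7  40. ]]
top z40 1617 [475.4  41.5  39.6] colours [ 20.  65. 154.]
((527.8268432617188, 108.43171691894531), (360.5899353027344, 320.3126220703125), 71.69815826416016)
grey z80 389 [603.  258.2  80.4] ((493.2646179199219, 130.76785278320312), (361.44024658203125, 244.26846313476562), 68.30159759521484)
dark 1045 [573.8 235.6 153.2] ((571.3179321289062, 235.56619262695312), (22.674386978149414, 266.8465270996094), 71.8363265991211) [141.9 153.2 163. ]
scene z40 2748 [661.  211.   38.4] colours [ 20.  62. 177.]
grey z80 1422 [606.2 231.   78.3] ((568.7240600585938, 89.3383560180664), (382.2992248535156, 179.3436279296875), 65.8986587524414)
dark 979 [593.7 227.9 151.9] ((573.0948486328125, 234.2203369140625), (23.45838165283203, 264.94818115234375), 72.41020202636719) [141.9 151.9 161.5]
```

View pics/c.png

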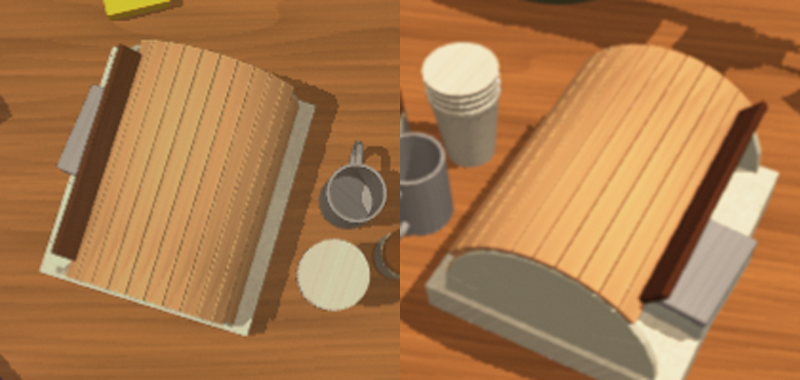

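```bash
cat >> h.py <<'E'
from scipy.spatial.transform import Rotation as Ro
C=np.array([540.,141.]);YAW=np.deg2rad(-108.2)
def tocase(W):
    c,s=np.cos(YAW),np.sin(YAW);q=np.array(W,float)[...,:2]-C
    return np.stack([q@[c,s],q@[-s,c],np.array(W,float)[...,2]],-1)
E
python3 - <<'E'
from h import *
np.set_printoptions(precision=1,suppress=True)
for n in("top","scene"):
    f=np.load(n+"0.npz");p,d=f['p'],f['d'];W=tocase(cloud(n,d));hsv=cv2.cvtColor(p,cv2.COLOR_BGR2HSV)
    near=(abs(W[...,0])<200)&(abs(W[...,1])<175)
    m=near&(abs(W[...,2]-40)<5)
    A=W[m];print(n,"plinth ranges x",np.percentile(A[:,0],[0.5,99.5]),"y",np.percentile(A[:,1],[0.5,99.5]),A[:,2].mean(), 'minx',A[:,0].min(),A[:,0].max(),A[:,1].min(),A[:,1].max())
    # edge lines: right side edge (y min) per x bin, front edge per y bin
    for ax,sg,lo,hi in((0,-1,-150,150),(0,1,-150,150),(1,-1,-140,140),(1,1,-140,140)):
        o=1-ax;b=[];
        for k in range(lo,hi,20):
            s=A[(A[:,o]>=k)&(A[:,o]<k+20)]
            if len(s)>6:
                e=(s[:,ax]*sg).max()*sg
                if abs(e)>125:b.append((k+10,e))
        print(" edge",'xy'[ax],sg,[(k,round(e)) for k,e in b])
    g=near&(abs(W[...,2]-80)<6)&(W[...,0]<-95)&(hsv[...,1]<70)&(abs(W[...,1])<125)
    B=W[g];print(" tin",g.sum(),B[:,2].mean());r=cv2.minAreaRect(B[:,:2].astype(np.float32));print(r,cv2.boxPoints(r).tolist())
    l=near&(hsv[...,2]<90)&(hsv[...,1]>90)&(W[...,2]>50);L=W[l]
    rr=np.hypot(L[:,0],L[:,2]-40);a=np.arctan2(L[:,2]-40,-L[:,0]);print(" lip r",np.percentile(rr,[2,50,98]),"a",np.round(np.percentile(a,[2,50,98]),3),"y",L[:,1].min(),L[:,1].max())
st=manip.read_state();R=Ro.from_euler('xyz',st['eef_rot']).as_matrix();print(R)
c,s=np.cos(YAW),np.sin(YAW)
T=np.array([[0,0,-1.],[0,0,0],[0,0,0]]).T
zy=np.array([-s,c,0]);xx=np.array([0,0,-1.])
for k in(1,-1):
    z=k*zy;M=np.c_[xx,np.cross(z,xx),z];print(k,np.rad2deg((Ro.from_matrix(M)*Ro.from_matrix(R).inv()).as_rotvec()))
print(tocase(st['eef_pos']))
E
```

```text
top plinth ranges x [-145.   183.2] y [-161.3  156.5] 39.751523086209886 minx -145.70353416103612 199.61969097641511 -161.6614539023369 158.6208468117256
 edge x -1 [(-140, -145), (-120, -145), (-100, -146), (-80, -146), (-60, -145), (-40, -145), (-20, -145), (100, -145), (120, -145), (140, -144)]
 edge x 1 [(-140, 139), (-120, 140), (-100, 140), (-80, 140), (-60, 140), (-40, 140), (-20, 140), (0, 140), (20, 200), (40, 186), (60, 181), (80, 194), (100, 140), (120, 140), (140, 140)]
 edge y -1 [(-130, -161), (-110, -161), (-90, -161), (-70, -161), (-50, -161), (-30, -161), (-10, -161), (10, -161), (30, -161), (50, -161), (70, -161), (90, -162), (110, -161), (130, -162)]
 edge y 1 [(-130, 153), (-110, -135), (-90, -158), (-70, -157), (-50, -157), (-30, -157), (10, -157), (30, -157), (50, -158), (70, -158), (90, -158), (110, 157), (130, 159)]
 tin 397 80.38101558059991
((-139.04591369628906, 31.797304153442383), (118.53611755371094, 26.635427474975586), 84.51903533935547) [[-157.96372985839844, -25.927734375], [-131.45008850097656, -28.471818923950195], [-120.12809753417969, 89.52233886
[... 654 characters left out ...]
, (90, 152), (110, 151)]
 edge y 1 [(-130, 160), (-110, 160), (-90, 159), (-70, 159), (-50, 159), (-30, 159), (-10, 161), (10, 160), (30, 161), (50, 160), (70, 160), (90, 159), (110, 160), (130, 161)]
 tin 1321 78.13222869366062
((-127.87400817871094, 31.96746063232422), (122.80165100097656, 53.4640998840332), 87.24596405029297) [[-157.525390625, -28.07801055908203], [-104.12305450439453, -30.646881103515625], [-98.22262573242188, 92.01293182373047], [-151.62496948242188, 94.58180236816406]]
 lip r [135.1 149.6 163.5] a [0.8 0.8 0.9] y -130.14959556163183 134.85430023360604
[[-0.  -1.   0.3]
 [-0.   0.3  1. ]
 [-1.   0.  -0. ]]
1 [  0.   -0.1 -91.1]
-1 [ 0.1  0.  88.9]
[-247.1 -479.9  223.9]
```

```bash
sed -i 's/^C=.*/C=np.array([540.8,143.4]);YAW=np.deg2rad(-108.2)/' h.py
cat >> h.py <<'E'
def st(tx=None):
    s=manip.read_state();c,sn=np.cos(YAW),np.sin(YAW);p=tocase(s['eef_pos']);R=Ro.from_euler('xyz',s['eef_rot']).as_matrix()
    zy=np.array([-sn,c,0]);x=np.array([0,0,-1.]);M=np.c_[x,np.cross(zy,x),zy]
    f=s['wrist_force'];print('t',round(s['clock'],2),'case',p.round(1),'rotleft',np.rad2deg((Ro.from_matrix(M)*Ro.from_matrix(R).inv()).as_rotvec()).round(1),'F case',round(f[0]*c+f[1]*sn,1),round(-f[0]*sn+f[1]*c,1),round(f[2],1),'gap',round(s['finger_gap'],1))
    if tx is not None:
        d=np.array(tx,float)-p;print('world delta',[round(d[0]*c-d[1]*sn,1),round(d[0]*sn+d[1]*c,1),round(d[2],1)])
E
```

```text
(no output)
```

jog_arm:
  moves:
    - [[42,-21,0,0,0,-8.5],[42,-21,0,0,0,-8.5],[42,-21,0,0,0,-8.5],[42,-21,0,0,0,-8.5],[42,-21,0,0,0,-8.5]]
  gripper: -0.2

```text
clock: 0.6
eef_pos: [372.8, 418.0, 222.5]
eef_rot: [2.994, 1.567, -2.765]
wrist_force: [0.1, 1.1, 0.4]
finger_gap: 57.2
```

jog_arm:
  moves:
    - [[42,-21,0,0,0,-8.5],[42,-21,0,0,0,-8.5],[42,-21,0,0,0,-8.5],[42,-21,0,0,0,-8.5],[0,0,0,0,0,-8.5]]

```text
clock: 1.1
eef_pos: [550.5, 325.5, 220.1]
eef_rot: [-2.906, 1.565, -3.137]
wrist_force: [0.2, -0.8, 0.8]
finger_gap: 37.6
```

```bash
python3 -c "
from h import *
st([-150,0,169])"
```

```text
t 1.1 case [-176.   -47.6  220.1] rotleft [-0.  -0.4 -5. ] F case 0.7 0.5 0.8 gap 37.6
world delta [np.float64(37.1), np.float64(-39.6), np.float64(-51.1)]
```

jog_arm:
  moves:
    - [[12,-13,-17,0,0,-2.5],[12,-13,-17,0,0,-2.5],[12,-13,-17,0,0,0],[0,0,0,0,0,0]]

```text
clock: 1.5
eef_pos: [588.9, 282.9, 164.4]
eef_rot: [-2.763, 1.562, -3.09]
wrist_force: [-0.1, 0.7, 1.0]
finger_gap: 37.5
```

```bash
python3 -c "
from h import *
st([-125,0,169])"
```

```text
t 1.5 case [-147.6    2.1  164.4] rotleft [ 0.  -0.5  0.6] F case -0.6 -0.3 1.0 gap 37.5
world delta [np.float64(-9.0), np.float64(-20.8), np.float64(4.6)]
```

jog_arm:
  moves:
    - [[-3.1,-9.5,1,0,0,0],[-3.1,-9.5,2,0,0,0],[-3.1,-9.5,2,0,0,0],[-3.1,-9.5,2,0,0,0],[-3.1,-9.5,2,0,0,0]]

```text
clock: 2.0
eef_pos: [573.6, 238.3, 180.4]
eef_rot: [1.487, 1.559, 1.167]
wrist_force: [2.8, 7.9, 5.4]
finger_gap: 37.4
```

jog_arm:
  moves:
    - [[-3.1,-9.5,2,0,0,0],[-3.1,-9.5,2,0,0,0],[-3.1,-9.5,2,0,0,0]]

```text
clock: 2.3
eef_pos: [564.4, 211.0, 193.6]
eef_rot: [1.128, 1.546, 0.812]
wrist_force: [2.1, 3.5, 3.1]
finger_gap: 37.6
```

```bash
python3 -c "
from h import *
st([-33,0,190])"
```

```text
t 2.3 case [-71.6   1.3 193.6] rotleft [-1.   1.  -0.1] F case -4.0 0.9 3.1 gap 37.6
world delta [np.float64(-13.3), np.float64(-36.3), np.float64(-3.6)]
```

jog_arm:
  moves:
    - [[-3.1,-9,-2,0,0,0],[-3.1,-9,-2,0,0,0],[-2.5,-8,-2,0,0,0],[0,0,0,0,0,0]]

```text
clock: 2.7
eef_pos: [554.4, 182.2, 189.3]
eef_rot: [1.068, 1.543, 0.752]
wrist_force: [0.3, 1.0, -0.0]
finger_gap: 37.9
```

```bash
python3 -c "
from h import *
st([-33,0,186])"
```

```text
t 2.7 case [-41.2   0.8 189.3] rotleft [-1.1  1.2 -0.1] F case -1.1 -0.0 -0.0 gap 37.9
world delta [np.float64(-3.3), np.float64(-7.5), np.float64(-3.3)]
```

Slow for the end stop.

jog_arm:
  moves:
    - [[-1.2,-3.5,-1,-1,1,0],[-1.2,-3.5,0,0,0,0],[-1.2,-3.5,0,0,0,0],[0,0,0,0,0,0]]

```text
clock: 3.1
eef_pos: [551.4, 173.8, 187.7]
eef_rot: [1.354, 1.565, 1.039]
wrist_force: [0.7, 1.1, 0.4]
finger_gap: 37.8
```

```bash
python3 -c "
from h import *
st([-33,0,186])"
```

```text
t 3.1 case [-32.2   0.5 187.7] rotleft [-0.3  0.2 -0.2] F case -1.3 0.3 0.4 gap 37.8
world delta [np.float64(-0.3), np.float64(0.9), np.float64(-1.7)]
```

Continue until the stop is felt.

jog_arm:
  moves:
    - [[-0.9,-2.8,0,0,0,0],[-0.9,-2.8,0,0,0,0],[0,0,0,0,0,0]]

```text
clock: 3.4
eef_pos: [551.4, 174.3, 187.9]
eef_rot: [1.341, 1.551, 1.029]
wrist_force: [-0.6, -1.0, -0.4]
finger_gap: 37.7
```

jog_arm:
  moves:
    - [[-0.9,-2.8,0,0,0,0],[-0.9,-2.8,0,0,0,0],[0,0,0,0,0,0]]

```text
clock: 3.7
eef_pos: [551.3, 174.5, 187.9]
eef_rot: [1.344, 1.538, 1.034]
wrist_force: [0.3, -1.0, 0.3]
finger_gap: 37.4
```

Run:
```python
from h import *
st([-33,0,186])
p,d=manip.camera("scene");W=tocase(cloud("scene",d));hsv=cv2.cvtColor(p,cv2.COLOR_BGR2HSV)
cv2.imwrite("pics/s1.png",p)
l=(abs(W[...,0])<200)&(abs(W[...,1])<135)&(hsv[...,2]<90)&(hsv[...,1]>90)&(W[...,2]>50);L=W[l]
rr=np.hypot(L[:,0],L[:,2]-40);a=np.arctan2(L[:,2]-40,-L[:,0]);k=(rr>130)&(rr<170);print(k.sum(),np.percentile(a[k],[5,50,95]))
```

```text
t 3.7 case [-32.8   0.3 187.9] rotleft [-1.6  1.  -0.4] F case 0.8 0.6 0.3 gap 37.4
world delta [np.float64(-0.2), np.float64(0.3), np.float64(-1.9)]
265 [1.42285566 1.43459312 1.47597818]
```

View pics/s1.png

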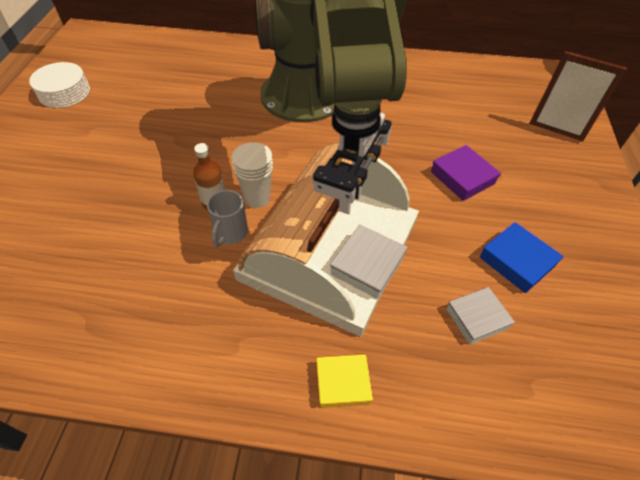

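jog_arm:
  moves:
    - [[12,38,0,-1.6,1,0],[12,38,0,0,0,0],[14,38,0,0,0,0],[15,30,-10,0,0,0],[0,0,0,0,0,0]]
  gripper: 0.5

```text
clock: 4.25
eef_pos: [604.4, 320.0, 175.0]
eef_rot: [-1.987, 1.56, -2.299]
wrist_force: [-0.5, -0.5, -0.7]
finger_gap: 70.2
```

Run:
```python
from h import *
st([-180,31,69])
for n in("top","scene"):
    p,d=manip.camera(n);W=tocase(cloud(n,d));hsv=cv2.cvtColor(p,cv2.COLOR_BGR2HSV)
    g=(abs(W[...,2]-80)<5)&(W[...,0]>-170)&(W[...,0]<-20)&(hsv[...,1]<60)&(abs(W[...,1])<130)
    k=cv2.morphologyEx(g.astype(np.uint8),cv2.MORPH_OPEN,np.ones((3,3)))>0
    r=cv2.minAreaRect(W[k][:,:2].astype(np.float32));print(n,k.sum(),r)
    l=(abs(W[...,0])<200)&(abs(W[...,1])<135)&(hsv[...,2]<90)&(hsv[...,1]>90)&(W[...,2]>150);L=W[l]
    rr=np.hypot(L[:,0],L[:,2]-40);a=np.arctan2(L[:,2]-40,-L[:,0]);k=(rr>130)&(rr<170);print(k.sum(),np.percentile(a[k],[5,50,95]))
```

```text
t 4.25 case [-187.7    5.3  175. ] rotleft [ 0.5 -0.4 -0.3] F case 0.6 -0.3 -0.7 gap 70.2
world delta [np.float64(22.1), np.float64(-15.3), np.float64(-106.0)]
top 1606 ((-94.8411865234375, 28.131053924560547), (120.18243408203125, 108.02677917480469), 84.5671615600586)
467 [1.44634714 1.48279485 1.4911921 ]
scene 2787 ((-95.47769165039062, 29.116901397705078), (122.24767303466797, 109.94297790527344), 84.07695770263672)
592 [1.42151845 1.43294164 1.47498405]
```

jog_arm:
  moves:
    - [[7,-5,-35,0,0,0],[7,-5,-35,0,0,0],[7,-4,-30,0,0,0],[0,0,-5,0,0,0],[0,0,0,0,0,0]]

```text
clock: 4.85
eef_pos: [626.2, 297.0, 74.4]
eef_rot: [-1.332, 1.563, -1.651]
wrist_force: [0.2, -0.4, 0.3]
finger_gap: 70.4
```

```bash
python3 -c "
from h import *
st([-88,29,66])"
```

```text
t 4.85 case [-172.6   33.2   74.4] rotleft [ 0.4 -0.   0. ] F case 0.3 0.3 0.3 gap 70.4
world delta [np.float64(-30.4), np.float64(-79.1), np.float64(-8.4)]
```

jog_arm:
  moves:
    - [[-2.6,-4.8,-2,0,0,0],[-2.6,-4.8,-2,0,0,0],[-2,-4.8,-1,0,0,0],[-1.6,-4.8,0,0,0,0],[-1.6,-4.8,0,0,0,0]]

```text
clock: 5.35
eef_pos: [615.9, 272.3, 75.6]
eef_rot: [-0.195, 1.563, -0.513]
wrist_force: [0.9, 1.9, -1.9]
finger_gap: 70.5
```

jog_arm:
  moves:
    - [[-1.6,-4.8,0,0,0,0],[-1.6,-4.8,0,0,0,0],[-1.6,-4.8,0,0,0,0],[-1.6,-4.8,0,0,0,0],[-1.6,-4.8,0,0,0,0]]

```text
clock: 5.85
eef_pos: [607.4, 246.3, 76.1]
eef_rot: [-0.107, 1.563, -0.425]
wrist_force: [0.3, 1.8, -0.9]
finger_gap: 70.2
```

```bash
python3 -c "
from h import *
st([-88,29,66])"
```

```text
t 5.85 case [-118.5   31.1   76.1] rotleft [0.2 0.4 0. ] F case -1.8 -0.3 -0.9 gap 70.2
world delta [np.float64(-11.6), np.float64(-28.3), np.float64(-10.1)]
```

jog_arm:
  moves:
    - [[-1.6,-4.8,-0.5,0,0,0],[-1.6,-4.8,-0.5,0,0,0],[-1.6,-4.8,-0.5,0,0,0],[-1.3,-3.8,0,0,0,0],[-1,-2.8,0,0,0,0]]

```text
clock: 6.35
eef_pos: [600.4, 223.9, 75.8]
eef_rot: [0.139, 1.56, -0.178]
wrist_force: [0.8, 2.9, 2.0]
finger_gap: 70.4
```

Run:
```python
from h import *
st([-88,29,66])
for n in("top","scene"):
    p,d=manip.camera(n);W=tocase(cloud(n,d));hsv=cv2.cvtColor(p,cv2.COLOR_BGR2HSV)
    g=(abs(W[...,2]-80)<5)&(W[...,0]>-170)&(W[...,0]<50)&(hsv[...,1]<60)&(abs(W[...,1])<120)
    k=cv2.morphologyEx(g.astype(np.uint8),cv2.MORPH_OPEN,np.ones((3,3)))>0
    print(n,k.sum(),cv2.minAreaRect(W[k][:,:2].astype(np.float32)))
    if n=="scene":cv2.imwrite("pics/s2.png",cv2.resize(p[100:350,200:450],None,fx=2.4,fy=2.4))
```

```text
t 6.35 case [-95.1  31.5  75.8] rotleft [ 0.1  0.6 -0. ] F case -3.0 -0.2 2.0 gap 70.4
world delta [np.float64(-4.6), np.float64(-5.9), np.float64(-9.8)]
top 68 ((-41.918907165527344, 73.53739166259766), (20.34058952331543, 31.383228302001953), 35.184200286865234)
scene 1445 ((-47.601844787597656, 32.39533233642578), (105.65792083740234, 121.4902572631836), 0.9158077239990234)
```

View pics/s2.png

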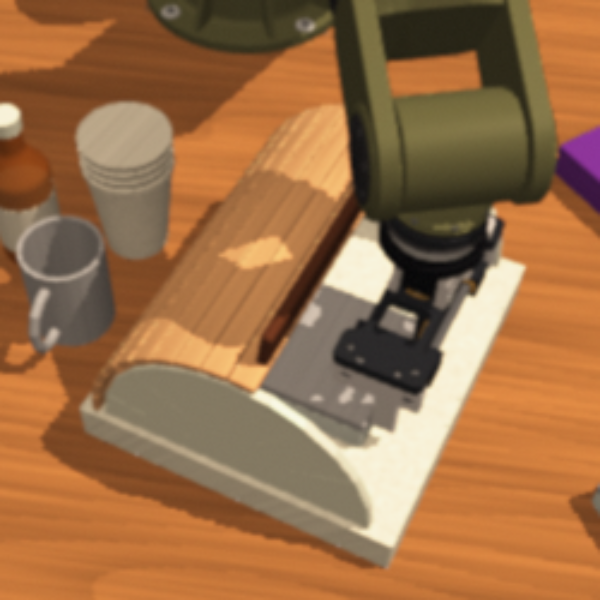

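jog_arm:
  moves:
    - [[-0.9,-2.7,0,0,0,0],[-0.9,-2.7,0,0,0,0]]

```text
clock: 6.65
eef_pos: [598.5, 218.3, 75.6]
eef_rot: [0.1, 1.561, -0.217]
wrist_force: [1.1, 2.4, 2.3]
finger_gap: 70.5
```

jog_arm:
  moves:
    - [[-0.9,-2.7,0,0,0,0]]

```text
clock: 6.75
eef_pos: [597.6, 215.6, 75.7]
eef_rot: [0.15, 1.56, -0.168]
wrist_force: [13.0, 16.2, 1.7]
finger_gap: 70.5
```

```bash
python3 -c "
from h import *
st([-88,29,66])"
```

```text
t 6.75 case [-86.4  31.4  75.7] rotleft [ 0.1  0.6 -0. ] F case -19.5 7.3 1.7 gap 70.5
world delta [np.float64(-1.8), np.float64(2.3), np.float64(-9.7)]
```

jog_arm:
  moves:
    - [[-0.3,-0.8,0,0,0,0],[-0.3,-0.8,0,0,0,0]]

```text
clock: 6.95
eef_pos: [597.7, 215.6, 76.3]
eef_rot: [0.483, 1.557, 0.165]
wrist_force: [4.5, 9.4, -0.7]
finger_gap: 70.5
```

```bash
python3 -c "
from h import *
st([-88,29,66])"
```

```text
t 6.95 case [-86.4  31.5  76.3] rotleft [-0.1  0.8  0. ] F case -10.4 1.3 -0.7 gap 70.5
world delta [np.float64(-1.9), np.float64(2.3), np.float64(-10.3)]
```

jog_arm:
  moves:
    - [[1,3,0,0,0,0],[5,15,0,0,0,0],[9,27,0,0,0,0],[12,38,0,0,0,0],[8,25,20,0,0,0]]

```text
clock: 7.45
eef_pos: [631.6, 321.6, 92.8]
eef_rot: [-0.365, 1.564, -0.687]
wrist_force: [-0.1, -0.7, -0.5]
finger_gap: 70.6
```

```bash
cat > m.py <<'E'
from h import *
for n in("top","scene"):
    p,d=manip.camera(n);W=tocase(cloud(n,d));hsv=cv2.cvtColor(p,cv2.COLOR_BGR2HSV);cv2.imwrite(f"pics/last_{n}.png",p)
    g=(abs(W[...,2]-80)<5)&(W[...,0]>-110)&(W[...,0]<50)&(hsv[...,1]<60)&(abs(W[...,1])<120)
    k=cv2.morphologyEx(g.astype(np.uint8),cv2.MORPH_OPEN,np.ones((3,3)))>0
    if not k.any():continue
    B=W[k];print(n,k.sum(),cv2.minAreaRect(B[:,:2].astype(np.float32)))
    e=[(y,B[(abs(B[:,1]-y)<4)][:,0].min()) for y in range(-20,85,8) if (abs(B[:,1]-y)<4).sum()>5]
    e=np.array(e);f=np.polyfit(e[:,0],e[:,1],1);print(' front edge',np.round(e[:,1],1),'slope deg',np.rad2deg(f[0]).round(2),'x at 31',np.polyval(f,31).round(1))
E
python3 m.py; python3 -c "
from h import *
st([20,0,235])"
```

```text
top 705 ((-57.75141906738281, 32.00857925415039), (42.886444091796875, 120.1892318725586), 0.6011005640029907)
 front edge [-75.5 -78.5 -76.7 -78.2 -78.6 -78.2 -79.1 -68.1 -78.2 -78.6 -78.4 -77.1
 -78.5 -78.6] slope deg -0.54 x at 31 -77.3
scene 2014 ((-36.78290557861328, 31.71630859375), (121.36238861083984, 84.07412719726562), 89.98786163330078)
 front edge [-78.8 -77.3 -78.4 -78.1 -78.2 -77.8 -78.8 -77.9 -78.1 -78.2 -77.9 -78.8
 -78.6 -77.9] slope deg -0.09 x at 31 -78.2
t 7.55 case [-199.9   31.7   97.4] rotleft [0.  0.7 0.2] F case 0.5 1.1 1.2 gap 70.7
world delta [np.float64(-98.8), np.float64(-199.0), np.float64(137.6)]
```

jog_arm:
  moves:
    - [[0,0,49,0,0,0],[0,0,49,0,0,0],[-7,-14,46,0,0,0],[-20,-40,5,0,0,0],[-20,-40,0,0,0,0]]
  gripper: -0.2

```text
clock: 8.05
eef_pos: [582.8, 225.5, 243.6]
eef_rot: [-0.766, 1.562, -1.083]
wrist_force: [1.7, -0.8, -0.7]
finger_gap: 38.1
```

```bash
python3 -c "
from h import *
st([22,0,240])"
```

```text
t 8.05 case [-91.2  14.3 243.6] rotleft [ 0.4  0.2 -0. ] F case 0.2 1.9 -0.7 gap 38.1
world delta [np.float64(-48.9), np.float64(-103.0), np.float64(-3.6)]
```

jog_arm:
  moves:
    - [[-17,-35,0,0,0,0],[-17,-35,0,0,0,0],[-14,-30,0,0,0,0],[-2,-5,0,0,0,0],[0,0,0,0,0,0]]

```text
clock: 8.55
eef_pos: [526.3, 108.8, 242.0]
eef_rot: [-1.129, 1.559, -1.452]
wrist_force: [0.5, 0.5, 0.8]
finger_gap: 37.6
```

```bash
python3 -c "
from h import *
st([18,0,201])"
```

```text
t 8.55 case [ 37.4  -3.  242. ] rotleft [0.6 0.1 0.4] F case -0.6 0.3 0.8 gap 37.6
world delta [np.float64(8.9), np.float64(17.5), np.float64(-41.0)]
```

jog_arm:
  moves:
    - [[5,8,-20,0,0,0],[0,0,-15,0,0,0],[0,0,0,0,0,0]]

```text
clock: 8.85
eef_pos: [531.9, 117.8, 205.3]
eef_rot: [-1.168, 1.559, -1.492]
wrist_force: [-0.4, -0.1, -0.5]
finger_gap: 38.0
```

```bash
python3 -c "
from h import *
st([0,0,203])"
```

```text
t 8.85 case [ 27.1  -0.5 205.3] rotleft [0.7 0.1 0.4] F case 0.2 -0.3 -0.5 gap 38.0
world delta [np.float64(8.9), np.float64(25.6), np.float64(-2.3)]
```

jog_arm:
  moves:
    - [[4,12,0,0,0,0],[4,12,0,0,0,0],[3,9,0,0,0,0],[3,9,-1,0,0,0],[3,9,-2,0,0,0]]

```text
clock: 9.35
eef_pos: [550.3, 173.0, 203.0]
eef_rot: [-1.268, 1.556, -1.592]
wrist_force: [-1.9, -4.8, -1.5]
finger_gap: 37.4
```

```bash
python3 -c "
from h import *
st([-62,0,191.6])"
```

```text
t 9.35 case [-3.11e+01 -2.00e-01  2.03e+02] rotleft [ 0.8 -0.   0.3] F case 5.2 -0.3 -1.5 gap 37.4
world delta [np.float64(9.8), np.float64(29.3), np.float64(-11.4)]
```

jog_arm:
  moves:
    - [[3.2,9.6,-3.8,0,0,0],[3.2,9.6,-4,0,0,0],[3.2,9.6,-4,0,0,0],[2.6,8,-5.5,0,0,0],[2.6,8,-5.5,0,0,0]]

```text
clock: 9.85
eef_pos: [566.5, 222.3, 179.5]
eef_rot: [-1.234, 1.555, -1.556]
wrist_force: [-1.5, -4.1, 0.3]
finger_gap: 37.6
```

```bash
python3 -c "
from h import *
st([-87,0,175])"
```

```text
t 9.85 case [-83.   -0.2 179.5] rotleft [0.9 0.  0.3] F case 4.3 -0.2 0.3 gap 37.6
world delta [np.float64(1.5), np.float64(3.8), np.float64(-4.5)]
```

jog_arm:
  moves:
    - [[2.6,8.1,-8.2,0,0,0],[2.6,8.1,-8.6,0,0,0],[2.6,8.1,-8.8,0,0,0],[1.7,5.2,-8.6,0,0,0],[1.7,5.2,-8.6,0,0,0]]

```text
clock: 10.35
eef_pos: [579.1, 261.2, 133.5]
eef_rot: [-1.097, 1.556, -1.419]
wrist_force: [-0.5, -2.4, 1.3]
finger_gap: 37.7
```

```bash
python3 -c "
from h import *
st([-125,0,128.6])"
```

```text
t 10.35 case [-123.9   -0.4  133.5] rotleft [0.8 0.1 0.2] F case 2.4 0.3 1.3 gap 37.7
world delta [np.float64(0.7), np.float64(0.9), np.float64(-4.9)]
```

jog_arm:
  moves:
    - [[0.9,3,-8,0,0,0],[0.9,3,-8,0,0,0],[0.9,2.6,-8,0,0,0],[0.9,2.6,-8,0,0,0],[0.4,1.2,-6,0,0,0]]

```text
clock: 10.85
eef_pos: [583.7, 275.5, 92.0]
eef_rot: [-1.013, 1.558, -1.335]
wrist_force: [-0.3, -0.5, 1.5]
finger_gap: 37.3
```

```bash
python3 -c "
from h import *
st([-140,0,86])"
```

```text
t 10.85 case [-138.9   -0.5   92. ] rotleft [0.7 0.2 0.2] F case 0.5 -0.1 1.5 gap 37.3
world delta [np.float64(0.8), np.float64(0.9), np.float64(-6.0)]
```

jog_arm:
  moves:
    - [[0.3,0.8,-3.5,0,0,0],[0.2,0.5,-3,0,0,0],[0.2,0.5,-3,0,0,0],[0,0,-3,0,0,0],[0,0,-2,0,0,0]]

```text
clock: 11.35
eef_pos: [584.5, 277.5, 76.0]
eef_rot: [-1.025, 1.558, -1.348]
wrist_force: [0.5, 2.1, 1.0]
finger_gap: 37.3
```

jog_arm:
  moves:
    - [[0,0,-2,0,0,0],[0,0,-2,0,0,0],[0,0,-2,0,0,0]]

```text
clock: 11.65
eef_pos: [584.7, 277.8, 71.6]
eef_rot: [-0.919, 1.559, -1.241]
wrist_force: [-12.0, -4.6, 31.2]
finger_gap: 37.8
```

```bash
python3 -c "
from h import *
st([-141,0,72])"
```

```text
t 11.65 case [-141.4   -0.2   71.6] rotleft [0.7 0.2 0.3] F case 8.1 -9.9 31.2 gap 37.8
world delta [np.float64(0.1), np.float64(-0.5), np.float64(0.4)]
```

At the stop (31 N, z as predicted). Back off upward and inspect.

jog_arm:
  moves:
    - [[0,0,2,0,0,0],[2,6,10,0,0,0],[8,25,25,0,0,0],[12,38,30,0,0,0],[12,38,30,0,0,0]]

```text
clock: 12.15
eef_pos: [617.7, 383.5, 169.7]
eef_rot: [-1.464, 1.554, -1.791]
wrist_force: [0.7, -0.5, -0.1]
finger_gap: 37.6
```

jog_arm:
  moves:
    - [[-20,20,40,0,0,0],[-40,20,20,0,0,0],[-40,20,0,0,0,0],[-40,10,0,0,0,0],[0,0,0,0,0,0]]

```text
clock: 12.65
eef_pos: [473.2, 461.1, 235.0]
eef_rot: [-1.263, 1.558, -1.588]
wrist_force: [0.4, -0.1, -0.1]
finger_gap: 37.4
```

Run:
```python
from h import *
st()
for n in("top","scene"):
    p,d=manip.camera(n);W=tocase(cloud(n,d));hsv=cv2.cvtColor(p,cv2.COLOR_BGR2HSV)
    o=np.load(n+"0.npz");dd=np.abs(d-o['d']);
    l=(abs(W[...,1])<135)&(W[...,0]<-125)&(W[...,0]>-175)&(hsv[...,2]<90)&(hsv[...,1]>90)&(W[...,2]>30)&(W[...,2]<100);L=W[l]
    a=np.arctan2(L[:,2]-40,-L[:,0]);print(n,l.sum(),np.percentile(a,[5,50,95]).round(3),np.percentile(L[:,2],[5,50,95]).round(1),np.hypot(L[:,0],L[:,2]-40).max().round(1))
    W0=tocase(cloud(n,o['d']));b=(W0[...,0]>150)&(W0[...,0]<260)&(abs(W0[...,1])<130)&(W0[...,2]>20)
    print(' bystander px',b.sum(),'depth changed >5mm',(dd[b]>5).mean().round(3))
    cv2.imwrite(f"pics/e_{n}.png",p)
s=cv2.imread("pics/e_scene.png")[100:360,150:450];t=cv2.imread("pics/e_top.png")[140:370,200:465]
cv2.imwrite("pics/e.png",np.hstack([cv2.resize(s,(400,347)),cv2.resize(t,(400,347))]))
```

```text
t 12.65 case [-280.7 -163.4  235. ] rotleft [ 0.7 -0.   0.4] F case 0.0 0.4 -0.1 gap 37.4
top 408 [0.058 0.088 0.117] [48.5 53.  57.1] 164.2
 bystander px 1691 depth changed >5mm 0.15
scene 660 [0.057 0.075 0.09 ] [48.1 51.  53.3] 164.5
 bystander px 3540 depth changed >5mm 0.044
```

View pics/e.png

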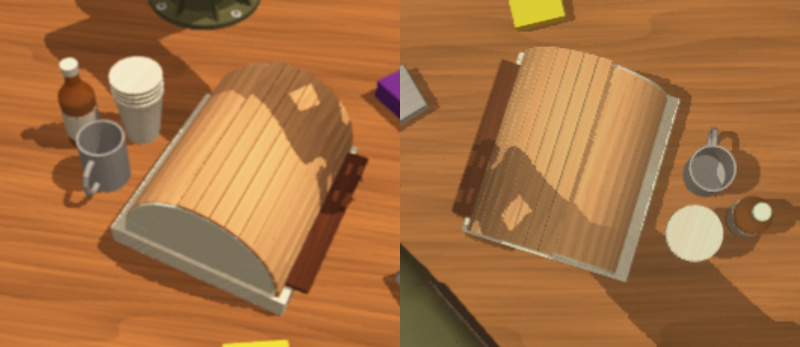

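```bash
python3 -c "
from cell import manip
manip.sign_off()"
```

```text
the job is handed in; nothing more can be done
```

I rolled the cover up to its end stop, slid the tin back to the stop rail, rolled the cover shut slowly, and handed the job in at about 12.7 s of robot time.

- **Which tin:** there were two grey tins, one in the case (scene pixel 380,262) and one on the counter (480,315). I took the one in the case. It measured about 120 × 109 mm, as described, and looked clearly larger than the counter one, which I did not measure.
- **Cover up:** the lip's visible faces sat at about 1.43 and 1.48 rad, which fits the 1.4 rad stop.
- **Tin:** I pushed it with two fingers at 25–50 mm/s until it met the rail. The push force was about 20 N at contact and 10 N after a small second nudge. Its front edge measured at case x −78, against −80 for squarely touching, which is within calibration error. Skew was −0.5° from the top camera and −0.1° from the scene camera.
- **Cover shut:** the last stretch was pressed down at 20–35 mm/s until the stop was felt. My push against the stop peaked at about 31 N. The lip's upper face was then at about 0.075–0.088 rad, where 0.086 is fully shut.
- **Tin after closing:** I could not see the tin once the cover was shut.
- **Jug, bottle and cups:** they look unmoved in the final pictures, and the robot touched nothing at hand-in. A depth comparison with the first pictures showed changes on 4% (scene) and 15% (top) of the pixels in their area. I took these as edge noise and did not look into them further.

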